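# Unlock the child-resistant cap of the red-capped reagent bottle

## Task

Unlock the child-resistant cap of the amber bottle with the red cap: press the cap down, and keep it down while you turn it anticlockwise (seen from above) past its ratchet until its white pointer stands at the green mark, then let go so that it springs back up. Leave that bottle standing upright, and leave the blue-capped bottle alone.

Things in the scene. Friction and masses are not known exactly. Their poses are not given: they have to be found in the camera images.
- red_cap_grip (a point): Red round ribbed cap, 46 mm across, 34 mm tall, on an amber bottle in a heavy grey foot 110 mm across (1 kg, loose). Point on the cap's axis, 14 mm below its flat top, 20 mm above its lower rim, 147 mm above the worktop; z up (turning axis), x along the cap's white pointer. White collar, 64 mm across, 11 mm below the rim (5 mm when pressed), with a black mark (locked) and a green one (open).
- red_cap (a joint): Turn of the red cap on its bottle, rad, growing anticlockwise from above: 0 = pointer at the black mark (locked), 1.05 (60 deg) = at the green mark (open), 1.22 = end stop. Starts at 0 to 0.06. With the cap up the ratchet stops it at 0.12 to 0.2 and the whole bottle turns along; pressed down over 3 mm it turns freely (0.04 N m); from 0.7 on it may spring up again.
- red_press (a joint): How far the red cap is pressed down, in m: 0 = up, 0.006 = stop at the bottom. A spring holds it up: 5 N to start moving it, 13 N at the bottom.
- blue_cap_pointer (a point): Outer end of the white pointer on the flat top of the blue cap, 20 mm from that cap's axis, 34 mm above its lower rim; z up, x along the pointer, away from the axis. Same kind of bottle, foot and cap as the red one, also loose; leave it locked and alone.

How it is judged (in metres and radians):
At the end, for the whole second after the job is handed in: The red cap is turned anticlockwise to the green mark, at least 0.8 rad (46 degrees) from the black mark, and has sprung back up to within 1.5 mm; its bottle stands upright (within 0.1 rad) (value of joint red_cap above 0.8 rad and value of joint red_press below 0.0015 m and angle between red_cap_grip's own z axis and vertical below 0.1 rad); the robot touches nothing.
It fails at once if the blue-capped bottle or its cap is moved (the pointer's outer end shifts more than 8 mm) (distance of blue_cap_pointer from where it was at the start of the episode above 0.008 m).
It also fails if it takes over 32 s, if anything falls off the work surface, if the arm or the gripper's body presses on something with over 40 N, if the wrist force passes 120 N, or if a joint passes its speed limit or range.

## Robot

A 7-joint arm with a two-finger parallel gripper is mounted at the origin on a cart in front of the work surface, level with it; the furniture and walls round the work are solid. World frame = base frame: x ahead of the robot, y to its left, z up, the work surface at z = 0. Lengths are in mm, angles in rad, forces in N, time in s.
With the tool pointing down it reaches from about 425 to 975 mm from the base axis. Payload 16.7 kg.
Tool frame: the origin (TCP) lies at the very end of the fingers, on their centre line; the grasp point (between the pads) lies 19 mm behind it (r.tcp_to_grasp is the distance from the TCP to the grasp point, in mm); z points along the fingers, x is the direction in which the jaws open and shut, and the axes are right-handed (so a half turn about z gives the same grasp; the last joint's range is limited). The gripper opens to 85 mm and grips with 20 to 120 N. Pads are 22 mm wide; open, the fingers measure 114 mm over their backs; the gripper's body (76 mm by 85 mm) begins 54 mm behind the grasp point. The pads swing forward as they close: fully open they stand 13 mm farther back than shut.
Start: joints at [1.109, 0.426, 0.074, 1.606, -0.034, 1.111, -0.067], TCP at [207.04, -642.426, 231.302] pointing down, gripper open.
Joint ranges: [-2.85, 2.85], [-0.5, 2.14], [-1.23, 1.37], [0.21, 2.46], [-1.02, 4.16], [0.16, 2.05], [-2.73, 2.73]. Speed limits (rad/s): [1.89, 1.89, 2.39, 2.39, 3.01, 3.01, 3.01].

## Interface

Orientations are given as a unit quaternion [x, y, z, w].
In Python, from plant import status, optics, ticket, finder, r gives the robot as it stands.
- The arm moves only by the tool step_arm, never from a script. Its argument "increments" is a list of rows, each an object with "delta_pos": the shift along the tool's x, y, z in cm, a list of three; "twist": the turn, a rotation vector about the tool's x, y, z in rad, a list of three; "claw": the closure, from -1 (fully open) to 1 (shut). A call has 1 to 10 rows; each row shifts and turns the commanded pose from where the row before left it, along the tool's axes as they then stand; what a row does not reach is not made up. A row lasts 1/10 s, in which the tool goes at most 50 mm and 8.59 degrees, less where a joint would pass 70% of its speed; a pose out of reach is approached as far as the arm can. A call is refused whole if a number of a shift passes 5 or a number of a turn 0.15, either way. A call with a gripper value outside its range is refused whole. The fingers move at their own pace and stop on an object; the grip force is fixed at half the most. Time passes only in rows, so rows that do not move let the fingers close. It gives the time, the measured TCP pose, the force and the opening at its end, in the units of the state.
- status.get_obs(): the state, without advancing time (a new reading comes with each control period).
- optics.camera(name): name is "scene" or "top" or "wrist"; returns a dict with "img" (400x640x3 uint8, blue, green, red), "K" (3x3 intrinsics, pixels), "xyz" and "rotation" of the camera in the world. Camera axes: x right, y up, looking along -z (the intrinsics and any distortion apply to the point x, -y, -z); pixel columns grow to the right and rows downward; lengths in mm; the calibration is good to about 2 mm. A picture is of the moment at which its call begins. There is no depth.
- ticket.job_done(): hands the job in, once; it reports no verdict.
Trained networks look in a picture, given as the dict that the camera call returned (one of the last four; its "shot" number tells which), for a name from the list of things; names that differ only in an ending like _2 or _b are one class to them, and where a whole thing is asked for, a point or a joint stands for the part that bears it (a point fixed in the world has none). Each returns a list of dicts, best first, with "score" (0 to 1); they miss things now and then, are a little off and sometimes report something else, mostly with a low value. They report only what shows in the picture. A call takes as long as a camera call.
- finder.boxes_of(picture, target): "position" ([row, column] in pixels, amid what is visible of it).
- finder.regions_of(picture, target): "pixels" (400x640 bool, what is visible of it) and "position" ([row, column] in pixels, amid what is visible of it).
The state is a dict: "clock": time; "qpos": joint angles; "joint_vel": joint speeds; "tau": joint torques, N m; "tool_pos": TCP position; "ee_rot": TCP orientation; "contact_force": force on the tool from outside, world axes, zero at the start; "ft_torque": the same for the moment, N m; "width": opening from 0.0 (shut) to 1.0 (fully open).
Only numpy, scipy, OpenCV 4.12 (cv2) and the standard library are available. Lean on these libraries where they do the work, as an engineer would, in place of code of your own. Each camera call takes 0.05 s, during which the arm holds its last target.

## Working session

There is one attempt and no reset: what is moved stays moved. The work goes in short steps, Python scripts to look and compute and a tool call to move; the robot and the scene stay as the last step left them, time stands still between calls to the robot, and variables do not carry over. Pictures are saved under pics/ and viewed, and the job is handed in when it is done.

Besides the shell and the picture viewer there is one more tool, called after "Call:" as name([rows], argument=value, ...), one row to a line, values as JSON. step_arm: Moves the arm, as the interface text tells. Its arguments: {"type":"object","properties":{"increments":{"type":"array","items":{"type":"object","properties":{"delta_pos":{"type":"array","items":{"type":"number"}},"twist":{"type":"array","items":{"type":"number"}},"claw":{"type":"number"}}}}},"required":["increments"]}

```bash
mkdir -p pics; ls; python3 - <<'E'
from plant import status, optics, ticket, finder, r
import cv2,numpy as np
print(status.get_obs())
for n in ["scene","top","wrist"]:
    p=optics.camera(n); cv2.imwrite(f"pics/{n}0.png",p["img"])
    print(n,p["K"],p["xyz"],p["rotation"],[k for k in p])
    for t in ["red_cap","blue_cap_pointer","red_cap_grip"]:
        print(t,[(round(d["score"],2),d["position"]) for d in finder.boxes_of(p,t)][:3])
E
```

```text
pics
{'clock': 0.0, 'qpos': array([ 1.10948739,  0.42672189,  0.07386188,  1.60660164, -0.03407489,
        1.11079427, -0.06709022]), 'joint_vel': array([-6.64873538e-05, -5.54783628e-04, -1.08934113e-03,  1.10329338e-03,
       -1.06990483e-03,  1.88611836e-04,  4.89487263e-04]), 'tau': array([-2.60486653e-03, -9.49836659e+01,  3.75976011e+00, -4.63523769e+01,
        1.92100927e-02,  1.04642657e-02,  2.90192634e-05]), 'tool_pos': array([ 206.91282536, -642.08260512,  230.62005109]), 'ee_rot': array([ 8.08319475e-01, -5.88743769e-01, -5.44574830e-04, -3.22538232e-04]), 'contact_force': array([-0.06555352,  0.29733403, -0.47357117]), 'ft_torque': array([ 0.07081428, -0.00446757, -0.02342232]), 'width': 0.9991234363577237}
scene [[429.2936384    0.         322.32033916]
 [  0.         429.2936384  200.94362732]
 [  0.           0.           1.        ]] [ 199.27907079 -473.02586198  798.05808953] [ 0.34068393 -0.11580132 -0.28370452  0.88883984] ['img', 'K', 'xyz', 'rotation', 'shot']
red_cap [(0.71, [248.1, 367.5])]
blue_cap_pointer [(0.88, [159.0, 279.7])]
red_cap_grip [(0.72, [246.3, 368.9])]
top [[364.09675943   0.         321.69780293]
 [  0.         364.09675943 202.47627117]
 [  0.           0.           1.        ]] [ 406.21239102    7.90298587 1013.82950919] [ 0.03761616 -0.05000584 -0.69605493  0.71525658] ['img', 'K', 'xyz', 'rotation', 'shot']
red_cap [(0.7, [188.5, 382.7])]
blue_cap_pointer [(0.52, [185.4, 255.5]), (0.51, [187.4, 380.0])]
red_cap_grip [(0.75, [188.3, 378.2])]
wrist [[299.55940608   0.         317.20502437]
 [  0.         299.55940608 196.97564073]
 [  0.           0.           1.        ]] [ 273.06388332 -622.05688611  373.39255702] [-0.11088201  0.08076877 -0.58310188  0.80073328] ['img', 'K', 'xyz', 'rotation', 'shot']
red_cap []
blue_cap_pointer []
red_cap_grip []
```

View pics/scene0.png

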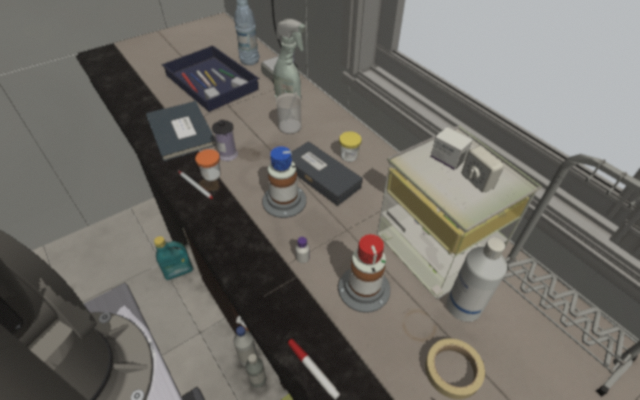

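View pics/top0.png

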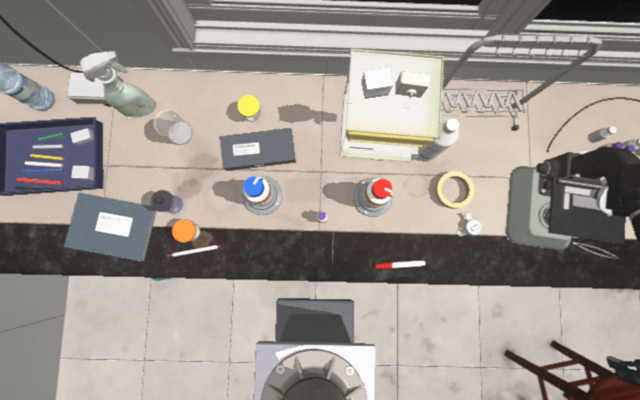

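```bash
cat > h.py <<'E'
import numpy as np,cv2
from scipy.spatial.transform import Rotation as R
def ray(p,rc):
    K=p["K"];d=np.array([(rc[1]-K[0,2])/K[0,0],-(rc[0]-K[1,2])/K[1,1],-1.])
    rot=np.array(p["rotation"]); rot=R.from_quat(rot) if rot.shape==(4,) else R.from_matrix(rot)
    return np.array(p["xyz"]),rot.apply(d)
def atz(p,rc,z):
    o,d=ray(p,rc); return o+d*(z-o[2])/d[2]
def proj(p,X):
    X=R.from_quat(p["rotation"]).inv().apply(np.array(X)-p["xyz"]);K=p["K"]
    return [K[1,2]+K[1,1]*(-X[1])/-X[2], K[0,2]+K[0,0]*X[0]/-X[2]]
def tri(rs):
    A=0;b=0
    for o,d in rs:
        d=d/np.linalg.norm(d);P=np.eye(3)-np.outer(d,d);A=A+P;b=b+P@o
    return np.linalg.solve(A,b)
E
python3 - <<'E'
from plant import optics,finder
from h import *
ims=[];rs=[]
for n,c in [("scene",(250,371)),("top",(190,381))]:
    p=optics.camera(n)
    for t in ["red_cap","red_cap_grip"]:
        f=finder.regions_of(p,t)
        for d in f[:2]:
            m=d["pixels"];ys,xs=np.where(m);print(n,t,d["score"],d["position"],xs.min(),xs.max(),ys.min(),ys.max(), atz(p,d["position"],150))
    hsv=cv2.cvtColor(p["img"],cv2.COLOR_BGR2HSV)
    m=((hsv[...,0]<8)|(hsv[...,0]>172))&(hsv[...,1]>170)
    m[:c[0]-30]=0;m[c[0]+30:]=0;m[:,:c[1]-30]=0;m[:,c[1]+30:]=0
    ys,xs=np.where(m);print("red",xs.min(),xs.max(),ys.min(),ys.max(),xs.mean(),ys.mean(),atz(p,(ys.mean(),xs.mean()),150))
    rs.append(ray(p,(ys.mean(),xs.mean())))
    ims.append(cv2.resize(p["img"][c[0]-40:c[0]+60,c[1]-50:c[1]+50],(400,400),interpolation=cv2.INTER_CUBIC))
print(tri(rs))
cv2.imwrite("pics/z1.png",np.hstack(ims))
E
```

```text
scene red_cap 0.6 [246.9, 370.7] 358 384 233 263 [ 554.7749948  -146.22400333  150.        ]
scene red_cap_grip 0.75 [244.3, 370.8] 358 383 234 263 [ 558.78629795 -141.73611196  150.        ]
red 360 381 236 261 370.14285714285717 244.81063122923587 [ 557.01995648 -141.93425099  150.        ]
top red_cap 0.63 [190.4, 383.5] 370 391 179 200 [ 547.62221516 -153.94823436  150.        ]
top red_cap_grip 0.52 [189.2, 376.8] 371 391 179 199 [ 550.07787476 -137.74224983  150.        ]
red 373 390 180 197 380.95238095238096 188.22943722943722 [ 552.73908974 -147.76170655  150.        ]
[ 551.61374543 -146.37114479  158.99625344]
```

View pics/z1.png

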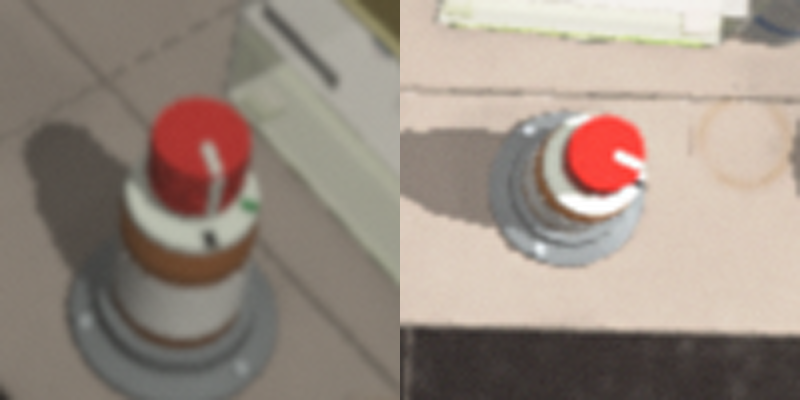

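```bash
python3 - <<'E'
from plant import optics,finder
from h import *
s=optics.camera("scene");t=optics.camera("top")
print("cap",tri([ray(s,(243.2,370.8)),ray(t,(187.9,381.9))]),atz(s,(243.2,370.8),161),atz(t,(187.9,381.9),161))
for z in(0,30): print("box front",atz(t,(157,342),z),atz(t,(160,412),z))
print("roof left-front", tri([ray(s,(181,391)),ray(t,(134,347))]))
print("roof right-front", tri([ray(s,(247,458)),ray(t,(143,437))]))
print("white cap", tri([ray(s,(243,497)),ray(t,(124,453))]))
# pointer ends on top
a=atz(t,(150+155/4-.4,331+214/4-.4),161);b=atz(t,(150+167/4-.4,331+238/4-.4),161);d=b-a;print(a,b,np.degrees(np.arctan2(d[1],d[0])))
a=atz(s,(210+145/4-.4,321+206/4-.4),161);b=atz(s,(210+172/4-.4,321+216/4-.4),161);d=b-a;print(a,b,np.degrees(np.arctan2(d[1],d[0])))
E
```

```text
cap [ 551.42044611 -147.4913879   165.32791864] [ 554.30053758 -145.43450058  161.        ] [ 551.73348359 -148.03700637  161.        ]
box front [665.20395179 -62.77026319   0.        ] [ 662.60919494 -263.42230203    0.        ]
box front [657.54019102 -60.67898704  30.        ] [ 655.02221503 -255.39357672   30.        ]
roof left-front [674.60266286 -61.01531568 184.116796  ]
roof right-front [ 647.95103359 -262.80111292  208.68619226]
white cap [ 693.26711424 -298.14565376  221.90818292]
[ 550.80181258 -153.2950198   161.        ] [ 543.99209983 -167.64478787  161.        ] -115.38677653784075
[ 552.36936415 -151.43200838  161.        ] [ 546.33552177 -165.59025625  161.        ] -113.08232318292598
```

Call:
step_arm([
  {"delta_pos": [0,0,-0.5],"twist": [0,0,-0.14],"claw": -1},
  {"delta_pos": [0,0,-0.5],"twist": [0,0,-0.14],"claw": -1},
  {"delta_pos": [0,0,-0.5],"twist": [0,0,-0.14],"claw": -1},
  {"delta_pos": [0,0,-0.5],"twist": [0,0,-0.14],"claw": -1},
  {"delta_pos": [0,0,0],"twist": [0,0,-0.14],"claw": -1},
  {"delta_pos": [0,0,0],"twist": [0,0,-0.14],"claw": -1},
  {"delta_pos": [0,0,0],"twist": [0,0,-0.14],"claw": -1},
  {"delta_pos": [0,0,0],"twist": [0,0,-0.14],"claw": -1},
  {"delta_pos": [0,0,0],"twist": [0,0,-0.14],"claw": -1},
  {"delta_pos": [0,0,0],"twist": [0,0,0],"claw": -1},
])

```text
clock: 2.0
tool_pos: [206.9, -642.5, 251.3]
ee_rot: [1.0, 0.002, 0.0, -0.0]
contact_force: [-0.7, 0.3, -0.7]
width: 1.001
```

Call:
step_arm([
  {"delta_pos": [2.8,-4,0],"claw": -1},
  {"delta_pos": [2.8,-4,0],"claw": -1},
  {"delta_pos": [2.8,-4,0],"claw": -1},
  {"delta_pos": [2.8,-4,0],"claw": -1},
  {"delta_pos": [2.8,-4,0],"claw": -1},
  {"delta_pos": [2.8,-4,0],"claw": -1},
  {"delta_pos": [2.8,-4,0],"claw": -1},
  {"delta_pos": [2.8,-4,0],"claw": -1},
  {"delta_pos": [2.8,-4,0],"claw": -1},
  {"delta_pos": [0,0,0],"claw": -1},
])

```text
invalid input at $.increments[0]: expected keys delta_pos, twist, claw
```

```bash
cat > look.py <<'E'
import sys
from plant import optics,finder,status
from h import *
tag=sys.argv[1]
o=status.get_obs();print(o["clock"],o["tool_pos"].round(1),o["ee_rot"].round(4),o["qpos"].round(2),o["contact_force"].round(1),o["width"])
for n in sys.argv[2:]:
    p=optics.camera(n);cv2.imwrite(f"pics/{n}_{tag}.png",p["img"])
    np.savez(f"{n}_{tag}.npz",**{k:np.array(v) for k,v in p.items()})
    for d in finder.regions_of(p,"red_cap")[:2]: print(n,d["score"],d["position"],atz(p,d["position"],161))
    print("proj of est cap top",proj(p,[553,-147,161]))
E
python3 look.py a wrist
```

```text
2.0 [ 206.9 -642.5  251.3] [ 1.0e+00  1.7e-03  1.0e-04 -1.0e-04] [ 1.29  0.42 -0.17  1.57  0.08  1.16  1.11] [-0.7  0.3 -0.7] 1.0010198900883363
proj of est cap top [np.float64(-1116.0174319464227), np.float64(1281.009503393499)]
```

View pics/wrist_a.png

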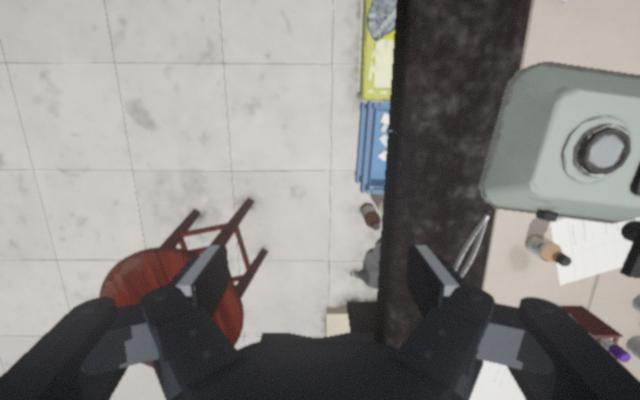

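Call:
step_arm([
  {"delta_pos": [0,-4,0],"twist": [0,0,0],"claw": -1},
  {"delta_pos": [0,-4,0],"twist": [0,0,0],"claw": -1},
  {"delta_pos": [0,-4,0],"twist": [0,0,0],"claw": -1},
  {"delta_pos": [0,-4,0],"twist": [0,0,0],"claw": -1},
  {"delta_pos": [1,-4,0],"twist": [0,0,0],"claw": -1},
  {"delta_pos": [2,-3,0],"twist": [0,0,0],"claw": -1},
  {"delta_pos": [3,-3,0],"twist": [0,0,0],"claw": -1},
  {"delta_pos": [3,-3,0],"twist": [0,0,0],"claw": -1},
  {"delta_pos": [3,-3,0],"twist": [0,0,0],"claw": -1},
  {"delta_pos": [3,-3,0],"twist": [0,0,0],"claw": -1},
])

```text
clock: 3.1
tool_pos: [357.7, -290.9, 251.7]
ee_rot: [1.0, -0.002, 0.0, 0.0]
contact_force: [-0.4, -0.8, 1.1]
width: 1.003
```

Call:
step_arm([
  {"delta_pos": [3.5,-2,0],"twist": [0,0,0],"claw": -1},
  {"delta_pos": [4,-2,0],"twist": [0,0,0],"claw": -1},
  {"delta_pos": [4,-2,0],"twist": [0,0,0],"claw": -1},
  {"delta_pos": [4,-2,0],"twist": [0,0,0],"claw": -1},
  {"delta_pos": [4,-2,0],"twist": [0,0,0],"claw": -1},
  {"delta_pos": [0,-1,0],"twist": [0,0,0],"claw": -1},
  {"delta_pos": [0,0,0],"twist": [0,0,0],"claw": -1},
  {"delta_pos": [0,0,0],"twist": [0,0,0],"claw": -1},
])

```text
clock: 3.9
tool_pos: [550.8, -182.8, 251.2]
ee_rot: [1.0, -0.001, -0.0, 0.0]
contact_force: [-1.0, -0.2, -0.7]
width: 0.998
```

```bash
python3 look.py a wrist
```

```text
3.9 [ 550.8 -182.8  251.2] [ 1.e+00 -7.e-04 -3.e-04  2.e-04] [ 0.66  0.3  -0.55  1.77  0.18  1.12  0.05] [-1.  -0.2 -0.7] 0.9976423526236248
wrist 0.79 [157.5, 319.3] [ 552.96336996 -148.51241469  161.        ]
proj of est cap top [np.float64(155.55465058740424), np.float64(319.3488641480326)]
```

View pics/wrist_a.png

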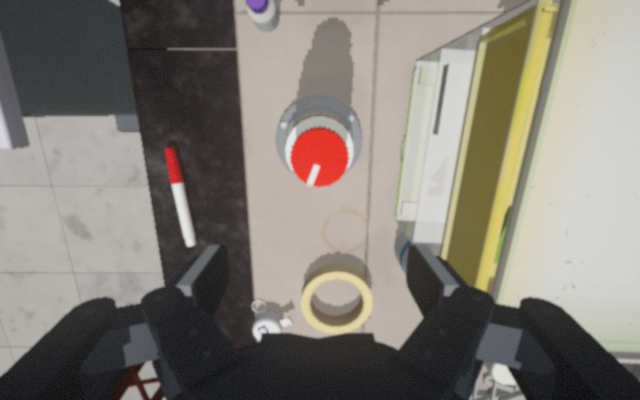

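Call:
step_arm([
  {"delta_pos": [0.22,-3.45,0],"twist": [0,0,0],"claw": -1},
  {"delta_pos": [0,0,0],"twist": [0,0,0],"claw": -1},
  {"delta_pos": [0,0,2],"twist": [0,0,0],"claw": -1},
  {"delta_pos": [0,0,2.5],"twist": [0,0,0],"claw": -1},
  {"delta_pos": [0,0,2],"twist": [0,0,0],"claw": -1},
  {"delta_pos": [0,0,1],"twist": [0,0,0],"claw": -1},
  {"delta_pos": [0,0,0],"twist": [0,0,0],"claw": -1},
  {"delta_pos": [0,0,0],"twist": [0,0,0],"claw": -1},
])

```text
clock: 4.8
tool_pos: [554.0, -148.0, 177.2]
ee_rot: [1.0, 0.0, 0.0, 0.0]
contact_force: [0.2, -0.4, 0.5]
width: 1.003
```

```bash
python3 look.py b wrist scene
```

```text
4.8 [ 554.  -148.   177.2] [1.e+00 1.e-04 4.e-04 1.e-04] [ 0.6   0.37 -0.55  1.86  0.23  0.97 -0.06] [ 0.2 -0.4  0.5] 1.00280628658392
wrist 0.89 [231.7, 312.2] [ 551.66550183 -145.17830091  161.        ]
proj of est cap top [np.float64(234.67665684847805), np.float64(314.55592353227206)]
scene 0.6 [246.8, 371.0] [ 549.33549696 -151.91470287  161.        ]
proj of est cap top [np.float64(244.0907061745287), np.float64(370.80589368877577)]
```

View pics/wrist_b.png

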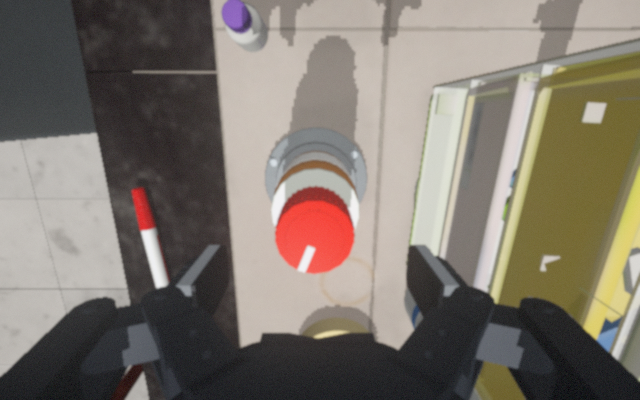

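View pics/scene_b.png

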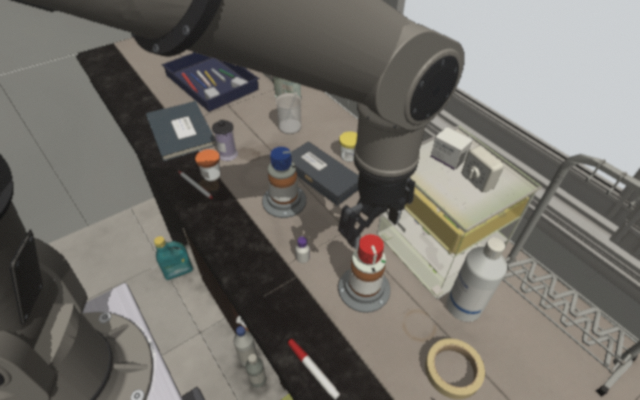

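Call:
step_arm([
  {"delta_pos": [-0.1,-0.2,1.5],"twist": [0,0,0],"claw": -1},
  {"delta_pos": [0,0,1.5],"twist": [0,0,0],"claw": -1},
  {"delta_pos": [0,0,1.2],"twist": [0,0,0],"claw": -1},
  {"delta_pos": [0,0,0.7],"twist": [0,0,0],"claw": -1},
  {"delta_pos": [0,0,0],"twist": [0,0,0],"claw": -1},
  {"delta_pos": [0,0,0],"twist": [0,0,0],"claw": -0.3},
  {"delta_pos": [0,0,0],"twist": [0,0,0],"claw": -0.2},
  {"delta_pos": [0,0,0],"twist": [0,0,0],"claw": -0.1},
  {"delta_pos": [0,0,0],"twist": [0,0,0],"claw": 0},
  {"delta_pos": [0,0,0],"twist": [0,0,0],"claw": 0},
])

```text
clock: 6.0
tool_pos: [552.6, -145.7, 127.7]
ee_rot: [1.0, 0.0, -0.0, 0.0]
contact_force: [-4.1, -0.7, 5.3]
width: 0.516
```

```bash
python3 look.py c wrist scene
```

```text
6.0 [ 552.6 -145.7  127.7] [ 1.e+00  4.e-04 -1.e-04  1.e-04] [ 0.58  0.43 -0.54  1.91  0.28  0.88 -0.1 ] [-4.1 -0.7  5.3] 0.5160909783353475
wrist 0.75 [280.6, 315.0] [ 552.16986407 -143.98146537  161.        ]
proj of est cap top [np.float64(287.0820318151405), np.float64(317.0182880081962)]
scene 0.85 [251.6, 370.6] [ 541.83207982 -159.71929778  161.        ]
proj of est cap top [np.float64(244.0907061745287), np.float64(370.80589368877577)]
```

View pics/wrist_c.png

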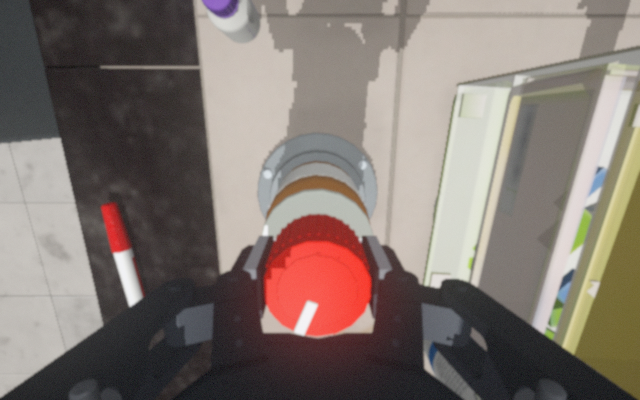

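View pics/scene_c.png

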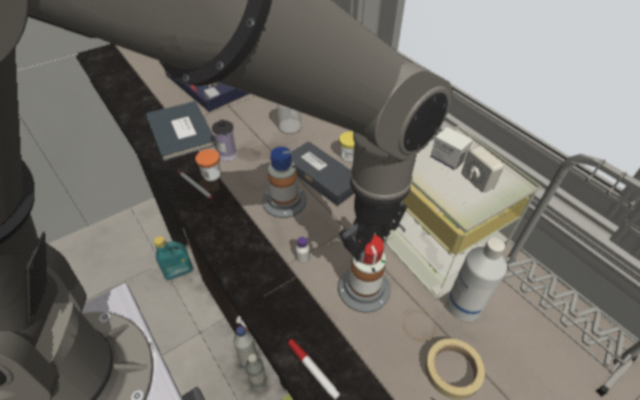

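Call:
step_arm([
  {"delta_pos": [0,0,0],"twist": [0,0,0],"claw": 0.5},
  {"delta_pos": [0,0,0],"twist": [0,0,0],"claw": 1},
  {"delta_pos": [0,0,0],"twist": [0,0,0],"claw": 1},
  {"delta_pos": [0,0,0],"twist": [0,0,0],"claw": 1},
])

```text
clock: 6.6
tool_pos: [552.6, -145.7, 127.7]
ee_rot: [1.0, 0.0, -0.0, 0.0]
contact_force: [-4.6, 0.2, 5.9]
width: 0.523
```

Call:
step_arm([
  {"delta_pos": [0,0,0.2],"twist": [0,0,0],"claw": 1},
  {"delta_pos": [0,0,0.2],"twist": [0,0,0],"claw": 1},
  {"delta_pos": [0,0,0.2],"twist": [0,0,0],"claw": 1},
  {"delta_pos": [0,0,0],"twist": [0,0,0],"claw": 1},
  {"delta_pos": [0,0,0],"twist": [0,0,0],"claw": 1},
])

```text
clock: 7.1
tool_pos: [552.7, -145.7, 122.1]
ee_rot: [1.0, 0.0, -0.0, 0.0]
contact_force: [-6.9, 0.4, 13.2]
width: 0.516
```

Call:
step_arm([
  {"delta_pos": [0,0,0.1],"twist": [0,0,0],"claw": 1},
  {"delta_pos": [0,0,0],"twist": [0,0,0],"claw": 1},
  {"delta_pos": [0,0,0],"twist": [0,0,0],"claw": 1},
])

```text
clock: 7.4
tool_pos: [552.8, -145.8, 122.0]
ee_rot: [1.0, 0.0, 0.0, 0.001]
contact_force: [-12.0, 2.2, 27.9]
width: 0.518
```

Call:
step_arm([
  {"delta_pos": [0,0,0],"twist": [0,0,-0.1],"claw": 1},
  {"delta_pos": [0,0,0],"twist": [0,0,-0.1],"claw": 1},
  {"delta_pos": [0,0,0],"twist": [0,0,-0.1],"claw": 1},
  {"delta_pos": [0,0,0],"twist": [0,0,-0.1],"claw": 1},
  {"delta_pos": [0,0,0],"twist": [0,0,0],"claw": 1},
])

```text
clock: 7.9
tool_pos: [552.4, -146.0, 122.1]
ee_rot: [0.98, 0.201, -0.0, 0.001]
contact_force: [-16.8, 0.7, 34.7]
width: 0.517
```

```bash
python3 look.py d scene top wrist; python3 -c "
import cv2,numpy as np
a=cv2.imread('pics/scene_d.png')[205:315,320:420];b=cv2.imread('pics/top_d.png')[150:260,330:430]
cv2.imwrite('pics/zd.png',np.hstack([cv2.resize(x,(400,440),interpolation=2) for x in(a,b)]))"
```

```text
7.9 [ 552.4 -146.   122.1] [ 9.796e-01  2.008e-01 -4.000e-04  7.000e-04] [ 0.64  0.45 -0.62  1.91  0.34  0.89  0.25] [-16.8   0.7  34.7] 0.5168841789333519
scene 0.8 [251.9, 377.6] [ 551.79032462 -167.54674221  161.        ]
proj of est cap top [np.float64(244.0907061745287), np.float64(370.80589368877577)]
proj of est cap top [np.float64(187.36236141142498), np.float64(381.4687077721474)]
wrist 0.61 [278.3, 316.3] [ 549.85234468 -140.48381798  161.        ]
proj of est cap top [np.float64(294.5612299753798), np.float64(317.21911558599743)]
```

View pics/zd.png

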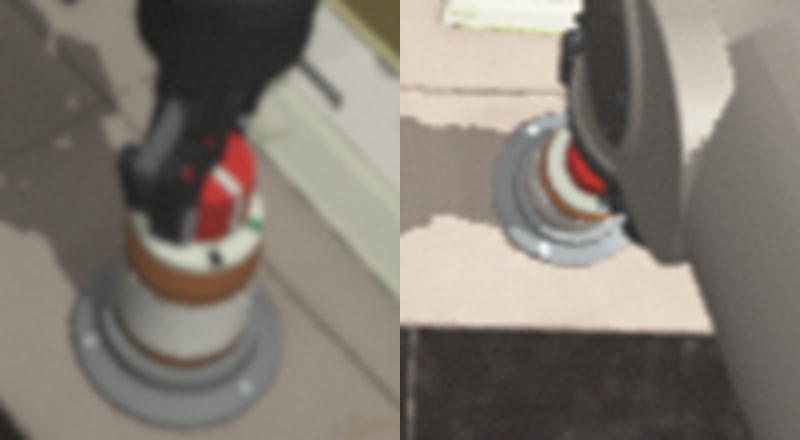

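View pics/wrist_d.png

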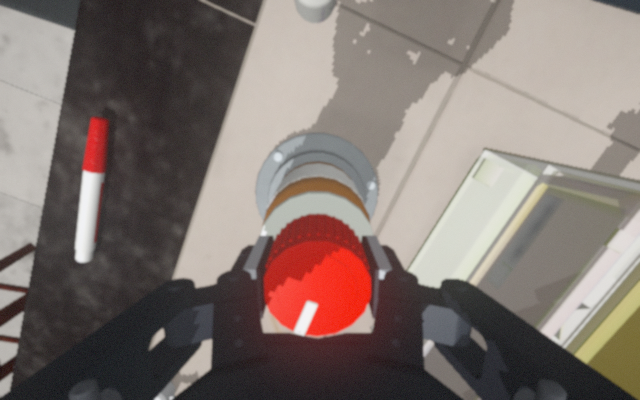

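Call:
step_arm([
  {"delta_pos": [0,0,-0.06],"twist": [0,0,-0.1],"claw": 1},
  {"delta_pos": [0,0,0],"twist": [0,0,-0.1],"claw": 1},
  {"delta_pos": [0,0,0],"twist": [0,0,-0.1],"claw": 1},
  {"delta_pos": [0,0,0],"twist": [0,0,-0.1],"claw": 1},
  {"delta_pos": [0,0,0],"twist": [0,0,-0.1],"claw": 1},
  {"delta_pos": [0,0,0],"twist": [0,0,0],"claw": 1},
])

```text
clock: 8.8
tool_pos: [552.1, -146.6, 122.4]
ee_rot: [0.9, 0.437, -0.001, 0.001]
contact_force: [-16.9, -2.7, 32.1]
width: 0.523
```

Call:
step_arm([
  {"delta_pos": [0,0,0],"twist": [0,0,-0.09],"claw": 1},
  {"delta_pos": [0,0,0],"twist": [0,0,-0.09],"claw": 1},
  {"delta_pos": [0,0,0],"twist": [0,0,0],"claw": 1},
  {"delta_pos": [0,0,0],"twist": [0,0,0],"claw": 1},
])

```text
clock: 9.2
tool_pos: [552.2, -146.9, 122.5]
ee_rot: [0.858, 0.514, -0.001, 0.001]
contact_force: [-15.9, -3.8, 32.3]
width: 0.518
```

```bash
python3 look.py e scene top wrist; python3 -c "
import cv2,numpy as np
a=cv2.imread('pics/scene_e.png')[205:315,320:420];b=cv2.imread('pics/top_e.png')[150:260,330:430]
cv2.imwrite('pics/ze.png',np.hstack([cv2.resize(x,(400,440),interpolation=2) for x in(a,b)]))"
```

```text
9.2 [ 552.2 -146.9  122.5] [ 0.8577  0.5141 -0.001   0.0009] [ 0.75  0.49 -0.77  1.9   0.43  0.92  0.85] [-15.9  -3.8  32.3] 0.5181722206681091
scene 0.58 [248.6, 360.7] [ 531.35828164 -144.18796381  161.        ]
proj of est cap top [np.float64(244.0907061745287), np.float64(370.80589368877577)]
proj of est cap top [np.float64(187.36236141142498), np.float64(381.4687077721474)]
wrist 0.8 [276.6, 315.5] [ 545.89602055 -144.58268595  161.        ]
proj of est cap top [np.float64(293.25809838337216), np.float64(318.60194010192)]
```

View pics/ze.png

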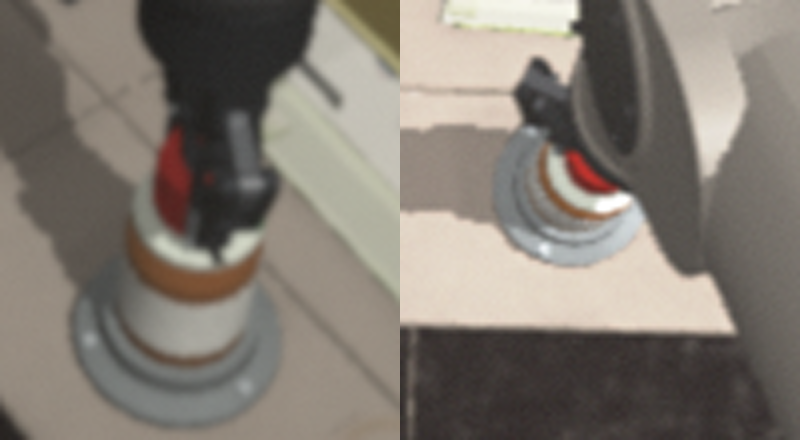

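View pics/wrist_e.png

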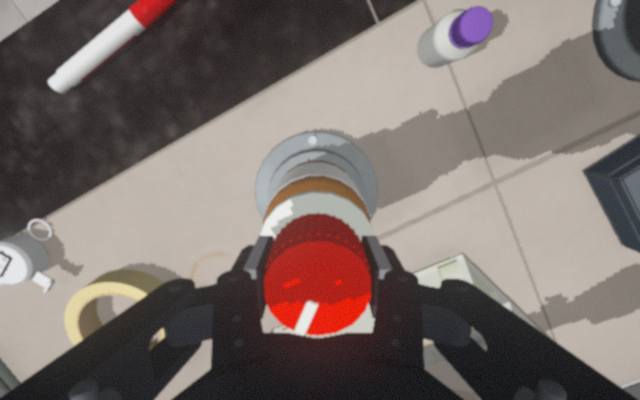

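Call:
step_arm([
  {"delta_pos": [0,0,-0.2],"twist": [0,0,0],"claw": 1},
  {"delta_pos": [0,0,-0.2],"twist": [0,0,0],"claw": 1},
  {"delta_pos": [0,0,0],"twist": [0,0,0],"claw": 1},
  {"delta_pos": [0,0,0],"twist": [0,0,0],"claw": -0.1},
  {"delta_pos": [0,0,0],"twist": [0,0,0],"claw": -0.4},
  {"delta_pos": [0,0,0],"twist": [0,0,0],"claw": -1},
  {"delta_pos": [0,0,0],"twist": [0,0,0],"claw": -1},
  {"delta_pos": [0,0,0],"twist": [0,0,0],"claw": -1},
  {"delta_pos": [0,0,0],"twist": [0,0,0],"claw": -1},
])

```text
clock: 10.4
tool_pos: [552.9, -145.5, 124.9]
ee_rot: [0.857, 0.515, 0.0, -0.0]
contact_force: [-0.6, 0.5, -0.9]
width: 1.004
```

```bash
python3 look.py f wrist
```

```text
10.4 [ 552.9 -145.5  124.9] [ 8.574e-01  5.146e-01  1.000e-04 -0.000e+00] [ 0.76  0.49 -0.78  1.9   0.42  0.92  0.86] [-0.6  0.5 -0.9] 1.003711188589228
wrist 0.62 [279.3, 309.4] [ 547.6441162  -146.77323731  161.        ]
proj of est cap top [np.float64(289.93278636065145), np.float64(315.2300649901661)]
```

View pics/wrist_f.png

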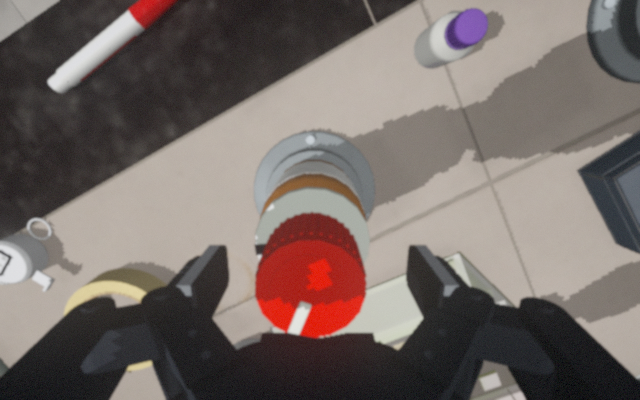

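Fingers are open, cap (310,280) is free between them, well clear on both sides. Go straight up.

Call:
step_arm([
  {"delta_pos": [0,0,-1],"twist": [0,0,0],"claw": -1},
  {"delta_pos": [0,0,-2.5],"twist": [0,0,0],"claw": -1},
  {"delta_pos": [0,0,-4],"twist": [0,0,0],"claw": -1},
  {"delta_pos": [0,0,-4],"twist": [0,0,0],"claw": -1},
  {"delta_pos": [0,0,-2],"twist": [0,0,0],"claw": -1},
  {"delta_pos": [0,4,0],"twist": [0,0,0],"claw": -1},
  {"delta_pos": [0,4,0],"twist": [0,0,0],"claw": -1},
  {"delta_pos": [0,0,0],"twist": [0,0,0],"claw": -1},
  {"delta_pos": [0,0,0],"twist": [0,0,0],"claw": -1},
])

```text
clock: 11.4
tool_pos: [623.6, -182.9, 259.9]
ee_rot: [0.857, 0.515, 0.0, -0.001]
contact_force: [1.0, -0.1, 0.2]
width: 0.999
```

```bash
python3 look.py g scene wrist top; python3 -c "
import cv2,numpy as np
f=lambda x:cv2.resize(x,(400,440),interpolation=2)
a=cv2.imread('pics/scene_g.png')[205:315,320:420];b=cv2.imread('pics/scene0.png')[205:315,320:420]
cv2.imwrite('pics/zg.png',np.hstack([f(a),f(b)]))"
```

```text
11.4 [ 623.6 -182.9  259.9] [ 8.574e-01  5.146e-01  2.000e-04 -6.000e-04] [ 0.77  0.47 -0.81  1.59  0.36  1.23  0.98] [ 1.  -0.1  0.2] 0.9991103161858137
scene 0.91 [247.1, 370.9] [ 548.75016587 -152.32762989  161.        ]
proj of est cap top [np.float64(244.0907061745287), np.float64(370.80589368877577)]
wrist 0.58 [100.2, 311.8] [ 552.66097729 -150.36748418  161.        ]
proj of est cap top [np.float64(98.44401440959166), np.float64(315.8780502851825)]
top 0.52 [188.9, 382.7] [ 549.37872052 -149.95968471  161.        ]
proj of est cap top [np.float64(187.36236141142498), np.float64(381.4687077721474)]
```

View pics/zg.png

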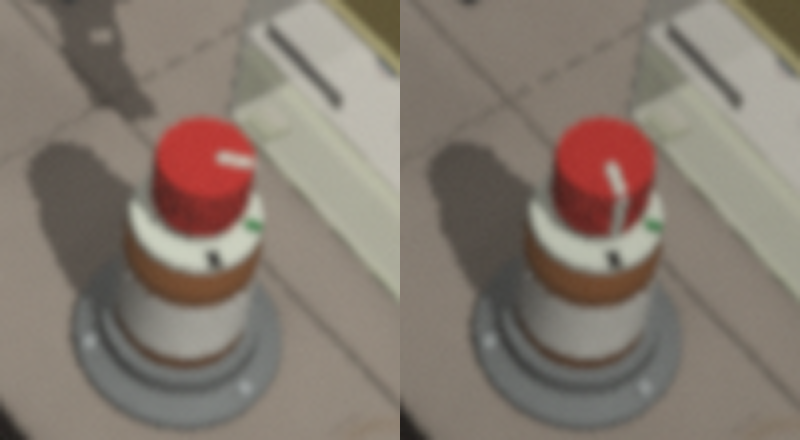

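View pics/wrist_g.png

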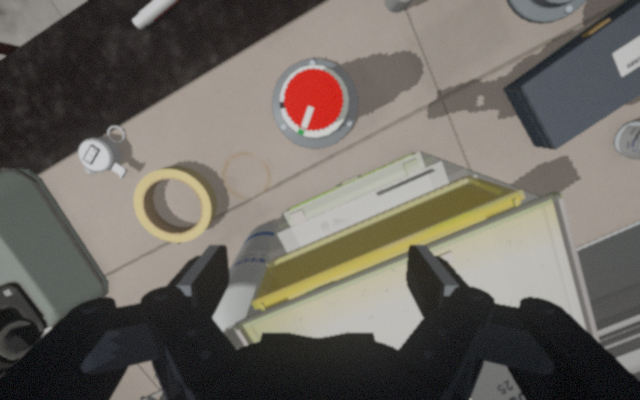

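```bash
python3 - <<'E'
from plant import ticket,status
print(status.get_obs()["contact_force"]);print(ticket.job_done())
E
```

```text
[ 0.44335956  0.31111519 -0.47696046]
the job is handed in; nothing more can be done
None
```

I unlocked the red cap and handed the job in at about 11.5 s of the 32 s allowed. I gripped the cap, pressed it down until it bottomed out, turned it about 1.08 rad anticlockwise, let go and lifted the arm clear.

**Cap turn:** in the last pictures the white pointer stands at the green mark.

**Cap height:** its top is back at its starting height in the image, so it has sprung up. I judged this by eye, not by measurement.

**Red bottle:** it stands upright in its original place.

**Forces:** the wrist force while pressing read at most about 40 N in total, 35 N of it vertical, against the 120 N limit. The final reading was near zero, so the arm is touching nothing.

**Blue bottle:** I never approached it, but I did not measure it again at the end.

No check failed. The network's cap positions differed from the geometric estimate by a few mm when the cap was in clear view, and by up to about 22 mm when the gripper partly hid it.

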